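Open the PCR cabinet's window to its working height

TASK

Get the clear PCR cabinet ready for work: put the fingertips beneath the lip along the lower edge of its sliding front window and push the window up until the lip is level with the pointer on the guide post, then take the hand away and leave the window standing there. Only push: do not pinch the lip, do not shift the pointer, and leave everything else on the bench and in the cabinet standing where it is.

Things in the scene. Friction and masses are not known exactly. Their poses are not given: they have to be found in the camera images.
- cabinet: fixed PCR cabinet, clear walls, 500 wide x 340 deep x 505 high. Origin: centre of its underside; own x from front to back, y to the left seen from the front, z up. Plinth 60 high, its vertical front face at own x -170; from that face's top edge the front leans back 25 degrees. Sill 18 high at its foot, guide posts 32 wide at both sides. Only things under 26 high stand before its middle third
- window: clear window, 430 wide, 225 tall, sliding along the 25-degree slope. Origin: middle of its lower edge; own z up along the slope (the sliding direction), x into the cabinet at right angles to the window, y to the left. Travel 200; starts shut or up to 35 open. Counterweights in the posts balance it: it stays where it is left; 2 to 5 N along the slope move it up or down
- lip (a point): black straight lip along the window's lower edge, 400 long (own y), sticking 27 out of the window (own -x), 9 thick, rounded nose. The point: middle of its length, on its outer edge, at half its thickness: its underside is 4.5 below, the window's face 27 behind along own +x. Axes as the window's. Shut, the point is about 97 above the bench, with free space down to the sill
- marker: working-height marker: grey clip, 36 wide, 26 tall, on the right-hand guide post seen from the front (cabinet's -y side), with a black pointer 12 long towards the window. Origin: the pointer's tip, 4 beside the lip's end. Axes as the window's. Lip level with pointer = lip and this origin equal along own z. Stiff (25 N); stands 75 to 180 along the slope above the shut lip
- tall_tube: standing 50 ml tube with a blue screw cap, 34 diameter, 114 high, on the bench left before the cabinet. Origin: centre of its underside
- tip_box: blue box of pipette tips with a clear lid, 85 x 122 x 78 high, on the bench right before the cabinet. Origin: centre of its underside
- well_plate: white 96-well plate, 86 x 128 x 14 high, lying on the bench before the cabinet. Origin: centre of its underside
- tape_roll: roll of paper label tape lying flat, 90 diameter, 25 high, on the bench before the cabinet. Origin: centre of its underside
- reagent_bottle: amber bottle with a blue cap, 70 diameter, 150 high, on the bench left of the cabinet's front. Origin: centre of its underside
- calculator: black pocket calculator, 110 x 72 x 12, lying on the bench to the right. Origin: centre of its underside
- cold_block: black tube block, 80 x 115 x 30 high, standing inside the cabinet on its floor. Origin: centre of its underside
- tube_rack: white rack with small capped tubes, 90 x 130 x 55 high, standing inside the cabinet on its floor. Origin: centre of its underside

How it is judged (in metres and radians):
On the way:
1. the fingers, pressing up on the lip, have pushed the window up by more than 20 mm ((contact force between the fingers and window_c0 above 0.8 N or contact force between the fingers and window_c1 above 0.8 N) and distance of lip from where it was at the start of the episode above 0.02 m), for 0.1 s.
At the end, for the whole second after the job is handed in: the lip stands level with the pointer's tip to within 6 mm along the slope, the window is at rest and let go, and the marker is where it was (within 4 mm) (z of lip in the frame of marker between -0.006 and 0.006 m and linear speed of window below 0.005 m/s and distance of marker from where it was at the start of the episode below 0.004 m); the robot touches nothing.
It fails at once if the lip is pinched between the fingers (touched on its upper and lower faces at once) (contact force between the fingers and window_c0 above 1 N and contact force between the fingers and window_c2 above 1 N).
It fails at once if the marker is shifted by more than 4 mm (distance of marker from where it was at the start of the episode above 0.004 m).
It fails at once if a thing on the bench or in the cabinet is lifted or shifted by more than 20 mm, or tipped over (distance of any of tall_tube, tip_box, well_plate, tape_roll, reagent_bottle, calculator, cold_block, tube_rack from where it was at the start of the episode above 0.02 m or angle between any of tall_tube, reagent_bottle's own z axis and vertical above 0.35 rad).
It also fails if it takes over 40 s, if anything falls off the work surface, if the arm or the gripper's body presses on something with over 40 N, if the wrist force passes 120 N, or if a joint passes its speed limit or range.

ROBOT

A 7-joint arm with a two-finger parallel gripper is mounted at the origin on the work surface. World frame = base frame: x ahead of the robot, y to its left, z up, the work surface at z = 0. Lengths are in mm, angles in rad, forces in N, time in s.
With the tool pointing down it reaches from about 425 to 950 mm from the base axis. Payload 4.7 kg.
Tool frame: the origin (TCP) lies midway between the tips of the shut fingers; the grasp point (between the pads) lies 19 mm behind it; z points along the fingers, y is the line along which they close (so a half turn about z gives the same grasp; the last joint's range is limited). The gripper opens to 85 mm and grips with 20 to 120 N. Pads are 22 mm wide; open, the fingers measure 114 mm over their backs; the gripper's body (76 mm by 85 mm) begins 54 mm behind the grasp point. The pads swing forward as they close: fully open they stand 13 mm farther back than shut.
Start: joints at [1.104, 0.469, -0.049, 1.532, 0.024, 1.141, -0.082], TCP at [286.212, -611.336, 231.335] pointing down, gripper open.
Joint ranges: [-2.59, 2.59], [-0.33, 1.99], [-1.39, 1.29], [0.1, 2.45], [-1.04, 4.18], [0.21, 1.99], [-2.66, 2.66]. Speed limits (rad/s): [2.57, 2.57, 3.14, 3.14, 3.14, 3.14, 3.14].

INTERFACE

Orientations are given as a unit quaternion [x, y, z, w].
In Python, from workcell import ctrl gives the robot as it stands.
- The arm moves only by the tool send_rows, never from a script. Its argument "moves" is a list of rows, each a list of 7 numbers: the shift along the world's x, y, z in cm, then the turn, a rotation vector about the world's x, y, z in rad, then the finger opening in cm, from 0 to 8.54. In form: [[tx, ty, tz, wx, wy, wz, jaw], ...]. A call has exactly 10 rows; each row is the pose to reach, as a shift and turn from the pose commanded when the call began; what a row does not reach only later rows make up. A row lasts 1/10 s, in which the tool goes at most 50 mm and 8.59 degrees, less where a joint would pass 70% of its speed; a pose out of reach is approached as far as the arm can. A call with a gripper value outside its range is refused whole. The fingers move at their own pace and stop on an object; "newtons" is the grip in N (left out, the last holds). Time passes only in rows, so rows that repeat a pose let the fingers close, or fill a call up. It gives the time, the measured TCP pose, the force, the opening and the grip force at its end, in the units of the state.
- ctrl.get_state(): the state, without advancing time (a new reading comes with each control period).
- ctrl.capture(name): name is "side" or "top"; returns (picture, depth): 384x512x3 uint8, blue, green, red; 384x512 float32, mm along the optical axis (not along the pixel's ray), 0 where there is no reading.
- ctrl.camera_params(name): a dict with "intrinsics" (3x3 intrinsics, pixels), "R" (3x3) and "t" (3): a world point X has camera coordinates R X + t. Camera axes: x right, y down, z forward; pixel columns grow to the right and rows downward; lengths in mm; the calibration is good to about 2 mm. A picture is of the moment at which its call begins. camera_params takes no time and is no camera call.
- ctrl.finish_job(): hands the job in; it is judged then, once.
The state is a dict: "time_s": time; "joint_positions": joint angles; "dq": joint speeds; "joint_efforts": joint torques, N m; "eef_pos": TCP position; "tool_rot": TCP orientation; "ft_force": force on the tool from outside, world axes, zero at the start; "ft_torque": the same for the moment, N m; "finger_gap": finger opening in mm; "grip_force": force on a finger pad.
Only numpy, scipy, OpenCV 4.12 (cv2) and the standard library are available. Lean on these libraries where they do the work, as an engineer would, in place of code of your own. Each camera call takes 0.05 s, during which the arm holds its last target. There are 200 camera calls.

## Working session

There is one attempt and no reset: what is moved stays moved. The work goes in short steps, Python scripts to look and compute and a tool call to move; the robot and the scene stay as the last step left them, time stands still between calls to the robot, and variables do not carry over. Pictures are saved under pics/ and viewed, at most 10 in all, crops included, and the job is handed in when it is done.

Besides the shell and the picture viewer there is one more tool, called after ">>>" as name([rows], argument=value, ...), one row to a line, values as JSON. send_rows: Moves the arm, as the interface text tells. Its arguments: {"type":"object","properties":{"moves":{"type":"array"},"newtons":{"type":"number"}},"required":["moves"]}

```bash
mkdir -p pics; python3 - <<'E'
from workcell import ctrl
import cv2,numpy as np
for n in("side","top"):
    p,d=ctrl.capture(n);cv2.imwrite(f"pics/{n}0.png",p);np.save(f"{n}0.npy",d)
    c=ctrl.camera_params(n);print(n,c["intrinsics"],c["R"],c["t"],-np.array(c["R"]).T@c["t"])
s=ctrl.get_state();print(s)
E
```

```text
side [[357.9790496    0.         254.61543324]
 [  0.         357.9790496  187.3622931 ]
 [  0.           0.           1.        ]] [[ 0.9771478  -0.21247053 -0.00620162]
 [-0.20403357 -0.92936668 -0.30764896]
 [ 0.05960275  0.30188384 -0.95147972]] [-530.74014462  104.17780688  957.06607373] [ 482.82355761 -304.87003961  939.38770335]
top [[392.24340085   0.         259.35743523]
 [  0.         392.24340085 188.35501438]
 [  0.           0.           1.        ]] [[-0.02442302 -0.99960017 -0.01424805]
 [-0.99318544  0.025886   -0.11363357]
 [ 0.11395696  0.01137568 -0.99342056]] [ -24.06362894  568.64457574 1016.94949363] [ 448.29333849  -50.34242825 1074.53278542]
{'time_s': 0.1, 'joint_positions': array([ 1.10409666,  0.46939467, -0.0485716 ,  1.53358297,  0.02406939,
        1.14099997, -0.08232612]), 'dq': array([-0.00090709, -0.00222404,  0.00115375, -0.00143861,  0.00014994,
        0.00060779,  0.00034673]), 'joint_efforts': array([ 6.82523751e-04, -5.11517715e+01, -4.73370531e-02, -2.38391143e+01,
        1.07085257e-02,  4.33764319e-03,  3.40997860e-05]), 'eef_pos': array([ 285.94724389, -610.85527272,  230.33983775]), 'tool_rot': array([ 9.76139867e-01,  2.17140852e-01, -2.17776827e-04, -8.73697099e-04]), 'ft_force': array([ 0.60670331,  0.99969684, -0.23610267]), 'ft_torque': array([-0.02063666, -0.02910306, -0.0343785 ]), 'grip_force': 0.0, 'finger_gap': 85.28470519126499}
```

View pics/side0.png

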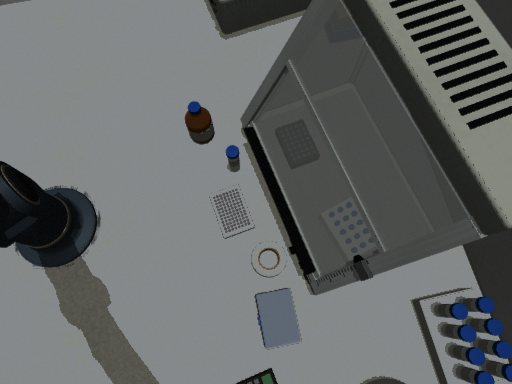

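View pics/top0.png

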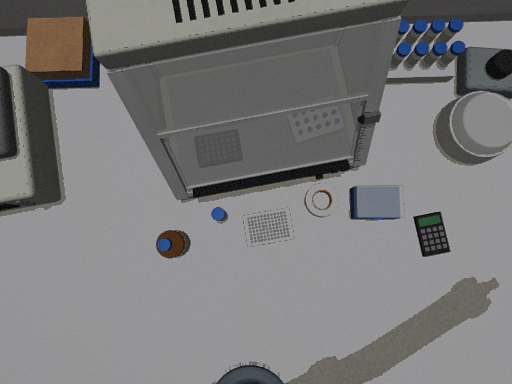

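The side view shows the cabinet's black lip from (250,130) to (308,272) and the marker clip near (362,268). In the top view the lip runs from (193,187) to (352,168) with the marker near (369,117). Next I'll zoom in on both.

```bash
python3 - <<'E'
import cv2,numpy as np
s=cv2.imread("pics/side0.png");t=cv2.imread("pics/top0.png")
a=cv2.resize(s[225:300,280:380],(800,600),interpolation=cv2.INTER_CUBIC)
b=cv2.resize(t[90:210,180:400],(800,436),interpolation=cv2.INTER_CUBIC)
g=lambda p:(255*(p/255.)**.6).astype('uint8')
cv2.imwrite("pics/a.png",g(a));cv2.imwrite("pics/b.png",g(b))
E
```

```text
(no output)
```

View pics/a.png

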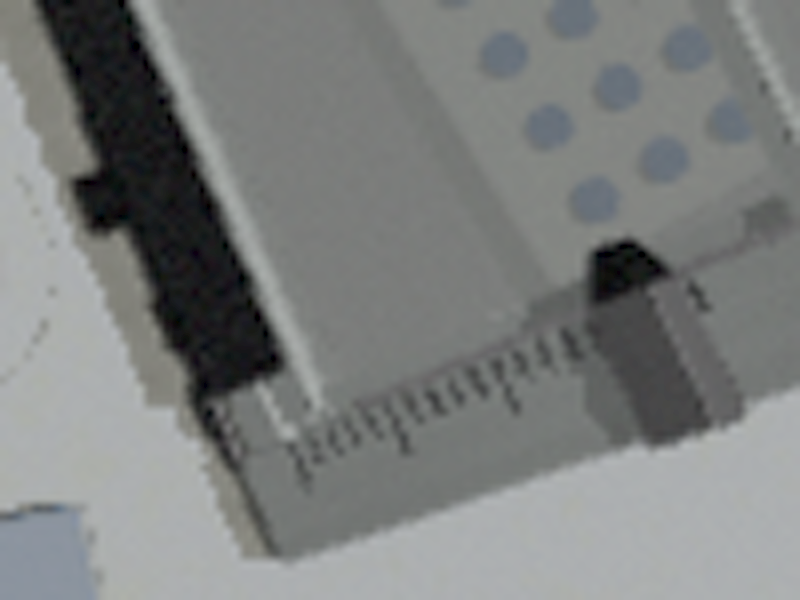

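View pics/b.png

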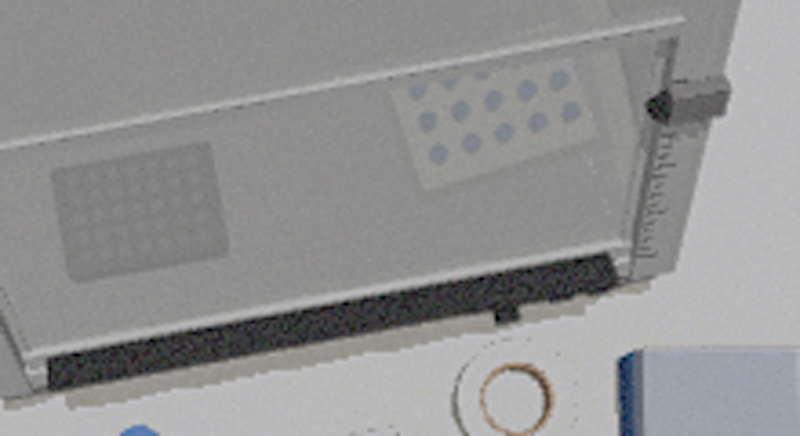

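The zooms show the lip's right end at side (305,274) and top (350,168), and its left end at top (193,197). The pointer tip is at side (358,255.5) and top (358,119). A black nub sits in front of the lip, three quarters of the way to the right.

```bash
cat > h.py <<'E'
from workcell import ctrl
import numpy as np,cv2
C={n:ctrl.camera_params(n) for n in("side","top")}
def P(n):
    c=C[n];return np.array(c["intrinsics"])@np.c_[c["R"],c["t"]]
def tri(s,t):
    X=cv2.triangulatePoints(P("side"),P("top"),np.float64(s).reshape(2,1),np.float64(t).reshape(2,1)).ravel();return X[:3]/X[3]
def proj(n,X):
    x=P(n)@np.r_[X,1];return x[:2]/x[2]
def back(n,u,z):
    c=C[n];K=np.array(c["intrinsics"]);R=np.array(c["R"]);return R.T@(np.linalg.inv(K)@[u[0],u[1],1]*z-c["t"])
def plane(n,u,h):
    c=C[n];o=-np.array(c["R"]).T@c["t"];d=back(n,u,1.)-o;return o+d*(h-o[2])/d[2]
E
python3 - <<'E'
from h import *
np.set_printoptions(precision=1,suppress=True)
S=np.load("side0.npy");T=np.load("top0.npy")
s=cv2.imread("pics/side0.png");t=cv2.imread("pics/top0.png")
print("tip",tri((358.3,256),(358.2,118.9)),"rightend",tri((305,274),(350,168.4)))
def cloud(n,im,D,x0,y0,x1,y1,zr=(85,150)):
    m=(im[y0:y1,x0:x1].max(2)<60)&(D[y0:y1,x0:x1]>0)
    v,u=np.nonzero(m);X=np.array([back(n,(a+x0,b+y0),D[b+y0,a+x0]) for a,b in zip(u,v)])
    return X,np.c_[u+x0,v+y0]
for n,im,D,b in(("side",s,S,(235,110,325,290)),("top",t,T,(180,150,360,205))):
    X,uv=cloud(n,im,D,*b)
    print(n,len(X),np.percentile(X[:,2],[2,10,50,90,98]))
    X=X[(X[:,2]>90)&(X[:,2]<150)]
    e,_,_=np.linalg.svd(X[:,:2]-X[:,:2].mean(0),full_matrices=False);V=_[0]*np.sign(_[0][1]);a=X[:,:2]@V;W=np.array([V[1],-V[0]]);q=X[:,:2]@W
    print("dir y",V,"ends",np.percentile(a,[0.3,99.7]),"normal extents",np.percentile(q,[1,5,50,95,99]))
    for lo in np.linspace(q.min(),q.max(),9)[:-1]:
        k=(q>=lo)&(q<lo+(np.ptp(q))/8);print(int(lo),k.sum(),X[k,2].mean() if k.any() else 0)
for n,im,D,u in(("side",s,S,(358,258)),("side",s,S,(365,270)),("top",t,T,(361,119)),("top",t,T,(372,117)),("side",s,S,(293,250)),("top",t,T,(319,177))):
    print(n,u,back(n,u,D[u[1],u[0]]))
# bench items heights
for nm,u,h in(("tube",(218,215),114),("bottle",(164,245),150),("plate",(269,227),14),("tape",(322,200),25),("tipboxFL",(352,218),78),("tipboxBR",(400,187),78),("tipboxBL",(352,187),78)):print(nm,plane("top",u,h))
E
```

```text
tip [ 693.6 -261.5  233. ] rightend [ 603.4 -266.6  104.7]
side 2514 [ 18.1  59.6 100.7 197.3 240.1]
dir y [-0.2  1. ] ends [-382.9   59.3] normal extents [553.8 555.  567.  580.6 593.7]
504 11 103.63044294106348
518 0 0
532 0 0
545 401 102.3176792988164
559 827 100.57232663924671
573 453 95.52674431684358
587 28 117.66314379540889
601 3 130.2428350064496
top 1751 [ 19.   93.2 100.6 105.5 107.5]
dir y [-0.2  1. ] ends [-378.4   57.8] normal extents [554.3 555.2 566.8 579.4 591. ]
553 426 104.1301410153935
560 385 102.85178740928392
566 380 99.93950306554298
573 359 96.62713802894788
580 34 92.93109562227573
586 11 103.8699612090324
593 9 113.22365790879894
599 3 131.01318496325197
side (358, 258) [ 688.4 -265.9  248.1]
side (365, 270) [ 693.  -290.2  253.2]
top (361, 119) [ 688.8 -264.5  244.9]
top (372, 117) [ 690.5 -286.5  251.8]
side (293, 250) [ 597.1 -201.4   46.1]
top (319, 177) [ 592.7 -197.2   43.7]
tube [495.4  63.6 114. ]
bottle [426.7 186.8 150. ]
plate [464.7 -61.6  14. ]
tape [ 532.9 -205.3   25. ]
tipboxFL [ 481.1 -271.1   78. ]
tipboxBR [ 556.7 -396.9   78. ]
tipboxBL [ 559.9 -275.2   78. ]
```

```bash
cat > m.py <<'E'
from h import *
np.set_printoptions(precision=3,suppress=True)
A=np.deg2rad(25)
def cl(n,D,x0,y0,x1,y1,im=None,mx=60):
    o=[]
    for v in range(y0,y1):
        for u in range(x0,x1):
            if D[v,u]>0 and (im is None or im[v,u].max()<mx):o.append(back(n,(u,v),D[v,u]))
    return np.array(o)
E
python3 - <<'E'
from m import *
im={n:cv2.imread(f"pics/{n}0.png") for n in("side","top")};D={n:np.load(n+"0.npy") for n in im}
V=None
for n,b in(("top",(185,150,360,205)),("side",(235,110,325,290))):
    X=cl(n,D[n],*b,im[n]);X=X[(X[:,2]>90)&(X[:,2]<109)]
    # front-edge: fit plane of the lip by RANSAC-free median refinement
    for k in range(6):
        c=X.mean(0);_,_,v=np.linalg.svd(X-c,full_matrices=False);r=(X-c)@v[2];X=X[abs(r)<max(1.5,2*r.std())]
    nrm=v[2]*np.sign(v[2][2]);ax=v[0]*np.sign(v[0][1])
    print(n,len(X),"normal",nrm,"axis",ax,"tilt",np.degrees(np.arccos(nrm[2])))
    yaw=np.arctan2(-ax[0],ax[1]);b=np.array([np.cos(yaw),np.sin(yaw),0]);l=np.array([-b[1],b[0],0])
    u=np.cos(A)*np.r_[0,0,1]+np.sin(A)*b;w=np.cos(A)*b-np.sin(A)*np.r_[0,0,1]
    print(" yaw",yaw,"u",np.percentile(X@u,[5,50,95]),"w",np.percentile(X@w,[.5,2,50,98]),"l",np.percentile(X@l,[.5,2,98,99.5]))
    # rest of front
    q=[(358,255,378,280),(354,108,384,128)][n=="top"]
    M=cl(n,D[n],*q,im[n],115)
    M=M[(M@w>300)]
    print(" marker w hist",np.percentile(M@w,[2,10,50,90]),)
    wl=np.percentile(M@w,2);M=M[M@w<wl+60]
    h,e=np.histogram(M@u,bins=np.arange((M@u).min()-1,(M@u).max()+3,3));print(" u",e[:-1].astype(int),h)
    pl=M[abs(M@l-(np.percentile(X@l,1)))<12];print(" pointer u",len(pl),np.sort(pl@u)[::3])
E
```

```text
top 1326 normal [0.427 0.069 0.902] axis [-0.162  0.987  0.001] tilt 25.641261904032284
 yaw 0.1624252491154027 u [329.021 331.019 333.033] w [457.495 458.446 471.317 485.304] l [-359.952 -353.949   28.054   35.037]
 marker w hist [468.68  469.733 481.201 490.951]
 u [437 440 443 446 449 452 455 458 461 464 467 470 473 476 479 482 485 488
 491 494 497 500 503 506 509 512 515] [ 1  2  8 14 19 16 18 13  6  5  3  4  8 10 29 19 26 43 33 33 64 53 25 24
 11  4  1]
 pointer u 75 [446.624 452.35  460.472 463.454 467.108 471.225 474.332 478.231 481.257
 484.694 486.153 487.433 488.619 489.298 490.237 490.921 492.913 495.08
 498.704 500.961 501.85  502.629 506.379 507.926 509.588]
side 1387 normal [0.408 0.067 0.911] axis [-0.161  0.987 -0.001] tilt 24.405020555634128
 yaw 0.16211971445873127 u [328.117 329.923 331.61 ] w [458.596 459.356 471.788 486.297] l [-361.762 -356.945   27.956   34.564]
 marker w hist [468.976 469.904 480.469 489.045]
 u [455 458 461 464 467 470 473 476 479 482 485 488 491 494 497 500 503 506
 509 512 515 518 521 524 527 530] [  4   2   0   0   0   2   3  10  15  20  22  31  35  40 111  19  21  21
  23  16  15  14  10   6   6   1]
 pointer u 10 [481.048 487.934 490.275 491.339]
```

>>> send_rows([
  [1.5,4,2,0,0,0,0],
  [3,8.5,4,0,0,-0.05,0],
  [5,13,6,0,0,-0.1,0],
  [7,17.5,6,0,0,-0.15,0],
  [9,22,6,0,0,-0.2,0],
  [11,26.5,6,0,0,-0.24,0],
  [13,31,6,0,0,-0.275,0],
  [15,35.5,6,0,0,-0.275,0],
  [17,40,6,0,0,-0.275,0],
  [19,44,6,0,0,-0.275,0],
])

```text
time_s: 1.1
eef_pos: [476.5, -168.7, 291.3]
tool_rot: [0.997, 0.082, -0.0, -0.0]
ft_force: [0.0, -1.1, -0.4]
finger_gap: -0.2
grip_force: 0.0
```

>>> send_rows([
  [0.5,1,0,0.02,-0.12,0,0],
  [1.2,2,0,0.039,-0.24,0,0],
  [1.8,3,0,0.059,-0.36,0,0],
  [2.4,4,0,0.078,-0.48,0,0],
  [3,5,0,0.098,-0.6,0,0],
  [3.6,6,-1,0.118,-0.72,0,0],
  [4.2,7,-2,0.137,-0.84,0,0],
  [4.8,8,-3,0.157,-0.96,0,0],
  [5,9,-3,0.175,-1.07,0,0],
  [5,9.1,-3,0.183,-1.119,0,0],
])

```text
time_s: 2.1
eef_pos: [506.2, -106.9, 311.4]
tool_rot: [0.909, 0.097, 0.404, -0.015]
ft_force: [0.1, -0.2, 1.9]
finger_gap: -0.0
grip_force: 0.0
```

```bash
python3 - <<'E'
from h import *
from scipy.spatial.transform import Rotation as R
s=ctrl.get_state();print(s["time_s"],s["eef_pos"],R.from_quat(s["tool_rot"]).as_matrix().round(3),s["joint_positions"].round(2))
E
```

```text
2.1 [ 506.22096294 -106.89432537  311.35742657] [[ 0.655  0.188  0.732]
 [ 0.164 -0.981  0.105]
 [ 0.738  0.051 -0.673]] [-0.15 -0.17  0.42  2.33 -0.94  0.31 -0.25]
```

```bash
cat > r.py <<'E'
from h import *
from scipy.spatial.transform import Rotation as R
import sys
deg=float(sys.argv[1]);yaw=.162
b=np.array([np.cos(yaw),np.sin(yaw),0]);l=np.array([-b[1],b[0],0]);e=np.r_[0,0,1.]
d=np.deg2rad(deg);z=np.cos(d)*b-np.sin(d)*e;y=-l;x=np.cross(y,z)
s=ctrl.get_state();r=R.from_quat(s["tool_rot"])
print("rotvec",(R.from_matrix(np.c_[x,y,z])*r.inv()).as_rotvec().round(3))
A=np.deg2rad(25);u=np.cos(A)*e+np.sin(A)*b;w=np.cos(A)*b-np.sin(A)*e
p=s["eef_pos"];print("t",s["time_s"],"pos",p.round(1),"w,u,l",(p@w).round(1),(p@u).round(1),(p@l).round(1),"q",s["joint_positions"].round(2),"F",s["ft_force"].round(1),"grip",s["finger_gap"])
if len(sys.argv)>2:
    W,U,L=map(float,sys.argv[2:5]);t=W*w+U*u+L*l;print("shift cm",((t-p)/10).round(2))
E
python3 r.py 50 425 296 -162
```

```text
rotvec [ 0.027  0.14  -0.03 ]
t 2.1 pos [ 506.2 -106.9  311.4] w,u,l 305.6 486.0 -187.1 q [-0.15 -0.17  0.42  2.33 -0.94  0.31 -0.25] F [ 0.1 -0.2  1.9] grip -0.023279435890678293
shift cm [  2.35   2.93 -22.27]
```

>>> send_rows([
  [0.5,0.5,-1,0.014,0.07,-0.015,0],
  [1,1.2,-2,0.027,0.14,-0.03,0],
  [1.5,2,-3.5,0.027,0.14,-0.03,0],
  [2,2.5,-5,0.027,0.14,-0.03,0],
  [2.3,2.9,-6.5,0.027,0.14,-0.03,0],
  [2.3,2.9,-8,0.027,0.14,-0.03,0],
  [2.3,2.9,-9.5,0.027,0.14,-0.03,0],
  [2.3,2.9,-10.5,0.027,0.14,-0.03,0],
  [2.3,2.9,-11,0.027,0.14,-0.03,0],
  [2.3,2.9,-11,0.027,0.14,-0.03,0],
])

```text
time_s: 3.1
eef_pos: [527.5, -80.7, 210.9]
tool_rot: [0.939, 0.078, 0.333, -0.029]
ft_force: [0.6, -0.7, -0.9]
finger_gap: 0.3
grip_force: 0.0
```

```bash
python3 r.py 50 425 296 -162
```

```text
rotvec [ 0.001 -0.018 -0.004]
t 3.1 pos [527.5 -80.7 210.9] w,u,l 370.9 405.6 -164.7 q [ 0.67  0.09 -0.49  2.3  -1.04  0.22 -0.23] F [ 0.6 -0.7 -0.9] grip 0.30608886581024863
shift cm [  0.22   0.31 -12.22]
```

>>> send_rows([
  [0,0,-1.5,0,0,0,0],
  [0,0,-3,0,0,0,0],
  [0,0,-4.5,0,0,0,0],
  [0.1,0.2,-6,0,0,0,0],
  [0.2,0.3,-7.5,0,0,0,0],
  [0.2,0.3,-9,0,0,0,0],
  [0.2,0.3,-10.5,0,0,0,0],
  [0.2,0.3,-11.5,0,0,0,0],
  [0.2,0.3,-12.2,0,0,0,0],
  [0.2,0.3,-12.2,0,0,0,0],
])

```text
time_s: 4.1
eef_pos: [535.3, -103.6, 160.5]
tool_rot: [0.949, 0.084, 0.301, -0.043]
ft_force: [-0.4, -0.7, 0.2]
finger_gap: 0.2
grip_force: 0.0
```

```bash
python3 r.py 50 467 299 -162; python3 - <<'E'
from h import *
a,_=ctrl.capture("side");b,_=ctrl.capture("top")
f=lambda p:(255*(cv2.resize(p,(400,400),interpolation=cv2.INTER_CUBIC)/255.)**.6).astype('uint8')
cv2.imwrite("pics/c.png",np.hstack([f(a[130:290,190:350]),f(b[110:270,190:350])]))
E
```

```text
rotvec [-0.016 -0.086 -0.026]
t 4.1 pos [ 535.3 -103.6  160.5] w,u,l 395.8 361.6 -188.6 q [ 0.67  0.22 -0.44  2.28 -1.04  0.21 -0.15] F [-0.4 -0.7  0.2] grip 0.1704137613767089
shift cm [ 3.33  3.24 -8.68]
```

View pics/c.png

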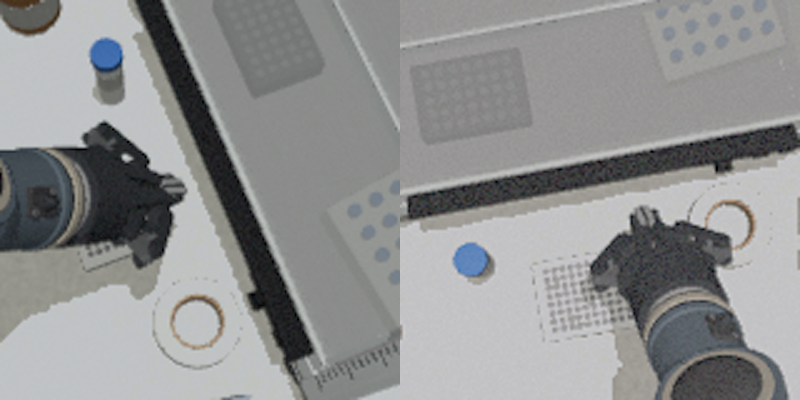

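The close-up shows the shut fingertips in front of the lip at its middle, side crop (175,190) and top crop (645,215). The fingers are clear of the tape roll and the tube, with the well plate below them. Joints 5 and 6 are at their limits, so I need the flipped wrist (joint 5 near pi). I'll identify the kinematics from the logged poses to plan that.

```bash
cat > fk.py <<'E'
import numpy as np,itertools
from scipy.spatial.transform import Rotation as R
def chain(q,sg,c):
    r=R.identity();o=[]
    for i in range(7):
        r=r*R.from_euler("zyzyzyz"[i],sg[i]*q[i]);o.append(r)
    o[6]=r*R.from_euler("z",c);return o
E
python3 - <<'E'
from fk import *
from workcell import ctrl
s=ctrl.get_state()
Q=[[1.10409666,.46939467,-.0485716,1.53358297,.02406939,1.14099997,-.08232612],[-.15,-.17,.42,2.33,-.94,.31,-.25],[.67,.09,-.49,2.3,-1.04,.22,-.23],s["joint_positions"]]
T=[R.from_quat(x) for x in([.97614,.21714,-.00022,-.00087],[.909,.097,.404,-.015],[.939,.078,.333,-.029],s["tool_rot"])]
P=np.array([[285.95,-610.86,230.34],[506.2,-106.9,311.4],[527.5,-80.7,210.9],s["eef_pos"]])
res=[]
for sg in itertools.product((1,-1),repeat=7):
  for b in np.arange(4)*np.pi/2:
    # base yaw b, tool offset solved from pose 3
    B=R.from_euler("z",b);ch=[[B*r for r in chain(q,sg,0)] for q in Q]
    O=[c[6].inv()*t for c,t in zip(ch,T)]
    m=R.concatenate(O).mean();res.append((max((o*m.inv()).magnitude() for o in O),sg,b,m.as_rotvec().round(3)))
res.sort(key=lambda x:x[0])
for r in res[:6]:print(r)
e,sg,b,m=res[0];B=R.from_euler("z",b)
A=[];y=[]
for q,t,p in zip(Q,T,P):
    c=[B*r for r in chain(q,sg,0)]
    A.append(np.c_[[0,0,1],c[1].apply([0,0,1]),c[3].apply([0,0,1]),t.apply([0,0,1])]);y.append(p)
A=np.vstack(A);y=np.hstack(y);x,_,rk,sv=np.linalg.lstsq(A,y,rcond=None);print(x,rk,sv,(A@x-y).round(1))
E
```

```text
(0.009704795239814518, (-1, -1, -1, -1, -1, -1, -1), np.float64(3.141592653589793), array([-2.000e-03, -1.000e-03, -1.567e+00]))
(0.00970479523981469, (-1, 1, -1, 1, -1, 1, -1), np.float64(0.0), array([ 1.000e-03, -2.000e-03,  1.575e+00]))
(0.19734444555871403, (-1, -1, -1, -1, -1, -1, 1), np.float64(3.141592653589793), array([-1.000e-03, -2.000e-03, -1.209e+00]))
(0.1973444455587142, (-1, 1, -1, 1, -1, 1, 1), np.float64(0.0), array([ 0.002, -0.002,  1.933]))
(0.21639810373259205, (1, 1, 1, -1, 1, -1, 1), np.float64(4.71238898038469), array([-0.905, -0.681,  2.199]))
(0.21639810373259247, (1, -1, 1, 1, 1, 1, 1), np.float64(1.5707963267948966), array([-0.55 ,  0.731, -0.693]))
[235.20805833 525.29057291 495.62152509 249.32824066] 4 [3.61444324 1.56238781 0.6512987  0.26562086] [ 44.5   8.4  16.7 -12.6  32.   -6.9   3.7  31.   -4.3   1.   30.2  -5.4]
```

```bash
cat > log.py <<'E'
import json,os
from workcell import ctrl
s=ctrl.get_state();L=json.load(open("log.json")) if os.path.exists("log.json") else [
[[1.10409666,.46939467,-.0485716,1.53358297,.02406939,1.14099997,-.08232612],[.97614,.21714,-.00022,-.00087],[285.95,-610.86,230.34]],
[[-.15,-.17,.42,2.33,-.94,.31,-.25],[.909,.097,.404,-.015],[506.2,-106.9,311.4]],
[[.67,.09,-.49,2.3,-1.04,.22,-.23],[.939,.078,.333,-.029],[527.5,-80.7,210.9]]]
L.append([list(map(float,s[k])) for k in("joint_positions","tool_rot","eef_pos")]);json.dump(L,open("log.json","w"))
E
cat > kin.py <<'E'
from fk import *
import json
SG=(-1,1,-1,1,-1,1,-1);CT=np.pi/2
def cols(q):
    c=chain(q,SG,CT);a=lambda i,v:c[i].apply(v)
    return np.c_[[0,0,1],a(1,[0,0,1]),a(2,[1,0,0]),a(3,[1,0,0]),a(4,[0,0,1]),a(5,[1,0,0]),a(6,[0,0,1])],c
L=json.load(open("log.json"))
_A=np.vstack([cols(l[0])[0] for l in L]);_y=np.hstack([l[2] for l in L])
X=np.linalg.lstsq(_A,_y,rcond=None)[0]
def fk(q):
    A,c=cols(q);return A@X,c
E
python3 log.py; python3 -c "
from kin import *
print(X.round(1),(_A@X-_y).round(1))"
```

```text
Traceback (most recent call last):
NameError: name '_A' is not defined
```

```bash
python3 -c "
import kin as k
print(k.X.round(1),(k._A@k.X-k._y).round(1))"
```

```text
[274.3 529.6 -52.    5.2 463.  -61.9 340.4] [37.3 21.   0.8 -2.9  5.8 -3.3  6.  -2.5  2.5 -1.8 -2.7 -0.1]
```

```bash
python3 r.py 85 320 420 -162
```

```text
rotvec [-0.122  0.516 -0.016]
t 4.2 pos [ 535.2 -103.5  160.6] w,u,l 395.7 361.7 -188.4 q [ 0.67  0.22 -0.44  2.28 -1.04  0.21 -0.15] F [ 0.5 -0.3 -0.7] grip -0.058700993575316676
shift cm [-4.77  1.9   8.49]
```

>>> send_rows([
  [-0.5,0,1.5,0,0,0,0],
  [-1,0,3,-0.01,0.05,0,0],
  [-1.5,0,5,-0.02,0.1,0,0],
  [-2,0,7,-0.04,0.16,0,0],
  [-2.5,0.5,9,-0.055,0.23,0,0],
  [-3,1,11,-0.07,0.3,0,0],
  [-3.5,1.5,13,-0.09,0.37,-0.01,0],
  [-4,2,15,-0.105,0.44,-0.015,0],
  [-4,2,16,-0.122,0.516,-0.016,0],
  [-4,2,16,-0.122,0.516,-0.016,0],
])

```text
time_s: 5.2
eef_pos: [497.6, -81.9, 322.4]
tool_rot: [0.996, 0.082, 0.045, -0.003]
ft_force: [0.5, -0.6, -0.1]
finger_gap: -0.0
grip_force: 0.0
```

```bash
python3 log.py; python3 r.py 85;python3 - <<'E'
import kin as k,numpy as np
print(k.X.round(1),(k._A@k.X-k._y).round(1))
# variants with y offsets
def cols(q):
    c=k.chain(q,k.SG,k.CT);a=lambda i,v:c[i].apply(v)
    return np.c_[[0,0,1],a(0,[0,1,0]),a(1,[0,0,1]),a(2,[1,0,0]),a(3,[1,0,0]),a(4,[0,0,1]),a(5,[1,0,0]),a(6,[0,0,1])]
for extra in (0,2,4,5):
    C=[np.c_[k.cols(l[0])[0],k.chain(l[0],k.SG,k.CT)[extra].apply([0,1,0])] for l in k.L];A=np.vstack(C);x=np.linalg.lstsq(A,k._y,rcond=None)[0];print(extra,x.round(1),(A@x-k._y).round(1))
E
```

```text
rotvec [ 0.     0.004 -0.003]
t 5.2 pos [497.6 -81.9 322.4] w,u,l 296.9 494.2 -161.1 q [ 0.22  0.08 -0.14  1.85 -0.01  1.13 -1.32] F [ 0.5 -0.6 -0.1] grip -0.015430515579813796
[233.6 519.4 -34.  -21.5 448.  -49.6 307.8] [ 35.3  23.6   6.  -10.1   6.1  -1.8   7.   -0.2   2.9   2.5  -3.1  -0.3
  10.1  41.   -6.8]
0 [199.2 551.8   9.1 -20.5 453.4   1.9 286.7 -40.3] [ 1.8 -0.2 -1.   2.1 -2.3  0.5 -1.5  3.8  1.5 -0.7 -2.2 -2.4 -1.8  1.5
  1.4]
2 [297.4 551.7 -23.7  30.1 492.8  -8.2 332.4 -43.5] [-1.5  1.4  2.9 -4.7  3.4 -1.6  6.7 -1.5  3.2 -2.4  0.  -0.4  4.1 -1.
 -4.1]
4 [287.7 550.9 -18.3   2.1 437.9 -41.5 369.1 -43.3] [-1.9  1.2  2.7 -4.3  4.  -1.4  6.1 -1.3  2.9 -2.3 -0.8 -0.5  4.  -0.7
 -3.7]
5 [287.7 550.9 -18.3   2.1 437.9 -41.5 369.1 -43.3] [-1.9  1.2  2.7 -4.3  4.  -1.4  6.1 -1.3  2.9 -2.3 -0.8 -0.5  4.  -0.7
 -3.7]
```

```bash
cat > kin.py <<'E'
from fk import *
import json
from scipy.optimize import least_squares
SG=(-1,1,-1,1,-1,1,-1);CT=np.pi/2
LO=np.array([-2.59,-.33,-1.39,.1,-1.04,.21,-2.66]);HI=np.array([2.59,1.99,1.29,2.45,4.18,1.99,2.66])
def cols(q):
    c=chain(q,SG,CT);a=lambda i,v:c[i].apply(v)
    return np.c_[[0,0,1],a(0,[0,1,0]),a(1,[0,0,1]),a(2,[1,0,0]),a(3,[1,0,0]),a(4,[0,0,1]),a(5,[1,0,0]),a(6,[0,0,1])],c
L=json.load(open("log.json"))
A_=np.vstack([cols(l[0])[0] for l in L]);y_=np.hstack([l[2] for l in L])
X=np.linalg.lstsq(A_,y_,rcond=None)[0]
def fk(q):
    A,c=cols(q);return A@X,c[6]
yaw=.162;b=np.array([np.cos(yaw),np.sin(yaw),0]);l=np.array([-b[1],b[0],0]);e=np.r_[0,0,1.]
an=np.deg2rad(25);u=np.cos(an)*e+np.sin(an)*b;w=np.cos(an)*b-np.sin(an)*e
def tool(deg,flip=0):
    d=np.deg2rad(deg);z=np.cos(d)*b-np.sin(d)*e;y=-l*(-1 if flip else 1);return R.from_matrix(np.c_[np.cross(y,z),y,z])
def ik(p,r,q0,reg=.02,nom=None):
    nom=q0 if nom is None else nom
    f=lambda q:np.r_[(fk(q)[0]-p)/50,3*(fk(q)[1]*r.inv()).as_rotvec(),reg*(q-nom)]
    s=least_squares(f,np.clip(q0,LO+.01,HI-.01),bounds=(LO+.04,HI-.04));q=s.x
    return q,np.linalg.norm(fk(q)[0]-p),(fk(q)[1]*r.inv()).magnitude()
E
python3 - <<'E'
from kin import *
np.set_printoptions(precision=2,suppress=True)
print(X.round(1),abs(A_@X-y_).max())
for deg in(25,35,45):
  for fl in(0,1):
    for nm in([.2,.3,-.1,2.1,3.1,.4,-1.3],[.2,.3,-.1,2.1,3.1,.4,1.8]):
      o=[]
      for W,U in((425,300),(467,300),(467,470)):
        q,ep,er=ik(W*w+U*u-162*l,tool(deg,fl),np.array(nm));o.append((q,round(ep,1),round(er,3)))
      print(deg,fl,nm[6],*o)
E
```

```text
[199.2 -40.3 551.8   9.1 -20.5 453.4   1.9 286.7] 3.841314289406924
25 0 -1.3 (array([ 1.32,  0.93, -1.23,  2.41,  3.  ,  0.43,  2.62]), np.float64(19.8), 0.223) (array([ 1.19,  1.  , -1.17,  2.41,  3.01,  0.65,  2.62]), np.float64(13.3), 0.129) (array([-0.09,  0.25,  0.29,  2.38,  3.71,  0.7 ,  1.2 ]), np.float64(0.0), 0.0)
25 0 1.8 (array([ 1.32,  0.93, -1.23,  2.41,  3.  ,  0.43,  2.62]), np.float64(19.8), 0.223) (array([ 1.19,  1.  , -1.17,  2.41,  3.01,  0.65,  2.62]), np.float64(13.3), 0.129) (array([ 0.41,  0.28, -0.28,  2.34,  3.56,  0.61,  1.42]), np.float64(0.0), 0.0)
25 1 -1.3 (array([ 1.36,  1.07, -1.35,  2.41,  2.69,  0.49, -0.15]), np.float64(19.6), 0.219) (array([ 1.26,  1.2 , -1.35,  2.41,  2.74,  0.73, -0.12]), np.float64(12.8), 0.121) (array([ 0.42,  0.28, -0.29,  2.34,  3.55,  0.61, -1.71]), np.float64(0.0), 0.0)
25 1 1.8 (array([-1.16,  0.86,  1.25,  2.41,  4.14,  0.25,  2.62]), np.float64(58.5), 0.994) (array([-1.16,  0.94,  1.25,  2.36,  4.14,  0.25,  2.62]), np.float64(45.3), 0.947) (array([-1.07,  0.54,  1.25,  2.22,  4.14,  0.25,  2.62]), np.float64(55.9), 0.
[... 1368 characters left out ...]
float64(2.6), 0.03) (array([ 0.46,  0.44, -0.35,  2.41,  3.4 ,  0.44,  1.65]), np.float64(0.0), 0.0) (array([-0.02,  0.19,  0.15,  2.24,  4.14,  0.25,  0.76]), np.float64(3.0), 0.083)
45 1 -1.3 (array([ 1.23,  0.84, -1.35,  2.41,  2.21,  0.59, -0.04]), np.float64(1.6), 0.018) (array([ 0.46,  0.44, -0.35,  2.41,  3.4 ,  0.44, -1.49]), np.float64(0.0), 0.0) (array([-0.02,  0.19,  0.15,  2.24,  4.14,  0.25, -2.39]), np.float64(3.0), 0.083)
45 1 1.8 (array([-1.16,  0.88,  1.25,  2.41,  4.14,  0.25,  2.62]), np.float64(61.0), 0.92) (array([-1.17,  0.95,  1.25,  2.37,  4.14,  0.25,  2.62]), np.float64(45.3), 0.883) (array([-1.08,  0.54,  1.25,  2.24,  4.14,  0.25,  2.62]), np.float64(56.8), 0.987)
```

```bash
python3 - <<'E'
from kin import *
np.set_printoptions(precision=2,suppress=True)
for name,nm in(("un",[.2,.3,-.1,2.1,0,.4,-1.3]),("fl",[.2,.5,-.1,2.3,3.1,.4,-1.3])):
 for deg in((45,50,55,60,65) if name=="un" else (35,40,45)):
  for dy in(-.5,-.25,0,.25,.5):
   for ll in(-162,-215):
    rr=R.from_euler("z",dy)*tool(deg,name=="fl");zt=rr.apply([0,0,1]);o=[];
    for W,U in((435,300),(467,300),(467,380),(467,470)):
      q,ep,er=ik(W*w+U*u+ll*l,rr,np.array(nm));o.append((round(ep+200*er,1)))
    if max(o[:2])<6:print(name,deg,dy,ll,o,q)
E
```

```text
un 45 0.5 -215 [np.float64(0.2), np.float64(1.8), np.float64(0.0), np.float64(0.0)] [ 1.18  0.64 -1.14  1.89 -0.11  0.43 -0.53]
un 50 0.5 -215 [np.float64(0.2), np.float64(0.2), np.float64(0.0), np.float64(0.0)] [ 1.04  0.52 -0.94  1.86 -0.27  0.52 -0.43]
un 55 0.5 -162 [np.float64(0.2), np.float64(0.2), np.float64(0.0), np.float64(0.0)] [ 0.79  0.39 -0.7   1.9  -0.38  0.55 -0.45]
un 55 0.5 -215 [np.float64(0.0), np.float64(0.0), np.float64(0.0), np.float64(0.0)] [ 0.84  0.43 -0.68  1.84 -0.37  0.6  -0.38]
un 60 0.25 -215 [np.float64(0.2), np.float64(0.2), np.float64(0.0), np.float64(0.0)] [ 0.57  0.33 -0.41  1.88 -0.32  0.55 -0.71]
un 60 0.5 -162 [np.float64(0.0), np.float64(0.3), np.float64(0.0), np.float64(0.0)] [ 0.61  0.35 -0.52  1.87 -0.35  0.63 -0.51]
un 60 0.5 -215 [np.float64(0.0), np.float64(0.0), np.float64(0.0), np.float64(0.0)] [ 0.68  0.39 -0.51  1.81 -0.34  0.68 -0.44]
un 65 -0.5 -215 [np.float64(2.6), np.float64(4.0), np.float64(0.0), np.float64(0.0)] [-0.05  0.26  0.13  1.92  0.15  0.55 -1.95]
un 65 -0.25 -162 [np.float64(0.2), np.float64(1.2), np.float64(0.0), np.fl
[... 1800 characters left out ...]
at64(0.2)] [ 0.25  0.23 -0.27  2.13  1.48  0.3  -0.13]
fl 45 -0.25 -215 [np.float64(0.3), np.float64(0.0), np.float64(0.2), np.float64(0.2)] [ 0.87  0.35 -0.89  2.1   1.56  0.25  0.15]
fl 45 0 -162 [np.float64(1.0), np.float64(0.0), np.float64(0.1), np.float64(19.7)] [-0.02  0.19  0.15  2.24  4.14  0.25 -2.39]
fl 45 0 -215 [np.float64(0.0), np.float64(0.0), np.float64(0.1), np.float64(25.5)] [ 0.34  0.24 -0.14  2.19  4.14  0.25 -2.29]
fl 45 0.25 -162 [np.float64(0.1), np.float64(0.0), np.float64(11.6), np.float64(38.9)] [ 0.72  0.3  -0.62  2.19  4.14  0.25 -2.07]
fl 45 0.25 -215 [np.float64(3.3), np.float64(0.1), np.float64(22.4), np.float64(47.9)] [ 0.87  0.36 -0.7   2.16  4.14  0.25 -1.99]
```

```bash
cat > g.py <<'E'
from kin import *
np.set_printoptions(precision=1,suppress=True)
def box(deg,dy,hx=11,hy=14,L=60):
    rr=R.from_euler("z",dy)*tool(deg)
    g=np.array([[x,y,z] for x in np.linspace(-hx,hx,9) for y in np.linspace(-hy,hy,9) for z in np.linspace(-L,0,31)])
    return rr,rr.apply(g)
if __name__=="__main__":
  for deg,dy in((50,.5),(55,.5),(55,.35),(60,.3),(65,0)):
    rr,G=box(deg,dy);gw,gu=G@w,G@u
    W=459+16-gw.max()          # deepest point 16 mm behind the nose
    k=gw+W>=458
    U=321.5-gu[k].max()        # touching
    p=W*w+U*u-190*l;Y=G+p
    print(deg,dy,"TCP w,u touch",round(W,1),round(U,1),"z tcp",p[2].round(1),"lowest",Y[:,2].min(),"max b below z62",(Y@b)[Y[:,2]<62].max() if (Y[:,2]<62).any() else None,"deepest pt u",gu[gw.argmax()]+U)
E
python3 g.py
```

```text
50 0.5 TCP w,u touch 465.2 300.0 z tcp 75.3 lowest 68.22971915038585 max b below z62 None deepest pt u 312.3825315636101
55 0.5 TCP w,u touch 464.4 299.0 z tcp 74.7 lowest 68.41463582378861 max b below z62 None deepest pt u 310.90651076900565
55 0.35 TCP w,u touch 465.6 299.9 z tcp 75.0 lowest 68.68613250438122 max b below z62 None deepest pt u 311.20607421144314
60 0.3 TCP w,u touch 465.3 299.3 z tcp 74.6 lowest 69.06647221935947 max b below z62 None deepest pt u 309.83971511968934
65 0 TCP w,u touch 467.9 298.9 z tcp 73.2 lowest 68.52028229362449 max b below z62 None deepest pt u 307.35867258689615
```

```bash
cat > go.py <<'E'
import sys
from kin import *
from workcell import ctrl
deg,dy,W,U,LL=map(float,sys.argv[1:6])
s=ctrl.get_state();r=R.from_quat(s["tool_rot"]);p=s["eef_pos"];T=W*w+U*u+LL*l
print("shift",((T-p)/10).round(2),"rv",(R.from_euler("z",dy)*tool(deg)*r.inv()).as_rotvec().round(3),"target",T.round(0))
print("t",s["time_s"],"wul",(p@w).round(1),(p@u).round(1),(p@l).round(1),"q",s["joint_positions"].round(2),"F",s["ft_force"].round(1),"Fu",(s["ft_force"]@u).round(2))
E
python3 go.py 55 .5 430 290 -190
```

```text
shift [  3.86  -2.3  -24.13] rv [ 0.212 -0.48   0.486] target [ 536. -105.   81.]
t 5.2 wul 296.9 494.2 -161.1 q [ 0.22  0.08 -0.14  1.85 -0.01  1.13 -1.32] F [ 0.5 -0.6 -0.1] Fu 0.08
```

>>> send_rows([
  [0.5,-0.3,-0.5,0.03,-0.07,0.07,0],
  [1,-0.6,-1,0.06,-0.14,0.14,0],
  [1.5,-1,-2,0.09,-0.21,0.21,0],
  [2,-1.5,-3,0.12,-0.27,0.27,0],
  [2.5,-1.8,-4,0.15,-0.33,0.33,0],
  [3,-2,-5,0.175,-0.39,0.39,0],
  [3.3,-2.2,-6.5,0.195,-0.44,0.44,0],
  [3.5,-2.3,-8,0.212,-0.48,0.486,0],
  [3.5,-2.3,-9.5,0.212,-0.48,0.486,0],
  [3.5,-2.3,-10,0.212,-0.48,0.486,0],
])

```text
time_s: 6.2
eef_pos: [527.9, -106.5, 217.7]
tool_rot: [0.904, 0.308, 0.28, -0.099]
ft_force: [-1.1, 0.5, 0.3]
finger_gap: 0.2
grip_force: 0.0
```

```bash
python3 go.py 55 .5 430 290 -190
```

```text
shift [  0.83   0.17 -13.66] rv [ 0.    -0.009  0.004] target [ 536. -105.   81.]
t 6.2 wul 364.6 410.3 -190.3 q [ 0.5   0.18 -0.11  2.12 -0.84  0.7   0.1 ] F [-1.1  0.5  0.3] Fu -0.13
```

>>> send_rows([
  [0,0,-1.5,0,0,0,0],
  [0.2,0,-3,0,0,0,0],
  [0.4,0,-4.5,0,0,0,0],
  [0.6,0.1,-6,0,0,0,0],
  [0.8,0.2,-7.5,0,0,0,0],
  [0.8,0.2,-9,0,0,0,0],
  [0.8,0.2,-10.5,0,0,0,0],
  [0.8,0.2,-12,0,0,0,0],
  [0.8,0.2,-13.5,0,0,0,0],
  [0.8,0.2,-13.5,0,0,0,0],
])

```text
time_s: 7.2
eef_pos: [536.8, -104.0, 84.1]
tool_rot: [0.903, 0.308, 0.281, -0.099]
ft_force: [-1.0, 0.2, -0.4]
finger_gap: 0.1
grip_force: 0.0
```

```bash
python3 go.py 55 .5 465 289 -190
```

```text
shift [ 3.03  0.42 -1.86] rv [-0.001 -0.008  0.003] target [ 567. -100.   65.]
t 7.2 wul 429.4 293.0 -189.2 q [ 0.76  0.46 -0.44  2.2  -1.03  0.39  0.41] F [-1.   0.2 -0.4] Fu -0.74
```

>>> send_rows([
  [0.3,0,-0.4,0,0,0,0],
  [0.7,0.1,-0.7,0,0,0,0],
  [1.1,0.15,-0.9,0,0,0,0],
  [1.5,0.2,-1.1,0,0,0,0],
  [1.9,0.25,-1.3,0,0,0,0],
  [2.3,0.3,-1.5,0,0,0,0],
  [2.7,0.35,-1.7,0,0,0,0],
  [3,0.4,-1.8,0,0,0,0],
  [3,0.4,-1.8,0,0,0,0],
  [3,0.4,-1.8,0,0,0,0],
])

```text
time_s: 8.2
eef_pos: [568.2, -99.9, 67.4]
tool_rot: [0.903, 0.309, 0.282, -0.098]
ft_force: [-0.5, 0.3, -0.3]
finger_gap: -0.2
grip_force: 0.0
```

```bash
python3 go.py 55 .5 465 304 -190; python3 - <<'E'
from h import *
a,_=ctrl.capture("side");b,_=ctrl.capture("top")
f=lambda p:(255*(cv2.resize(p,(400,400),interpolation=cv2.INTER_CUBIC)/255.)**.6).astype('uint8')
cv2.imwrite("pics/d.png",np.hstack([f(a[170:270,230:330]),f(b[130:230,230:330])]))
E
```

```text
shift [0.52 0.11 1.16] rv [ 0.001 -0.005  0.001] target [573. -99.  79.]
t 8.2 wul 465.1 291.3 -190.2 q [ 0.72  0.52 -0.45  2.15 -1.02  0.35  0.4 ] F [-0.5  0.3 -0.3] Fu -0.48
```

View pics/d.png

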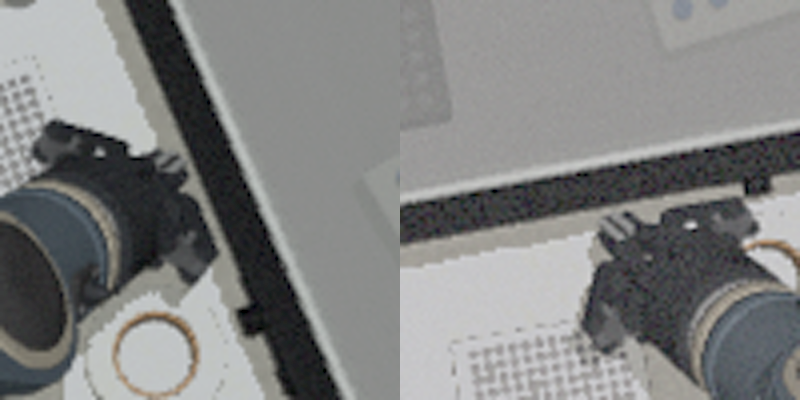

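The fingertips disappear under the lip, at side crop (185,165) and top crop (610,225), and the wide knuckle stays outside the lip. I'll start pushing up along the slope.

>>> send_rows([
  [0.12,0.02,0.27,0,0,0,0],
  [0.25,0.04,0.54,0,0,0,0],
  [0.42,0.07,0.91,0,0,0,0],
  [0.63,0.1,1.36,0,0,0,0],
  [0.83,0.14,1.81,0,0,0,0],
  [1.04,0.17,2.27,0,0,0,0],
  [1.25,0.2,2.72,0,0,0,0],
  [1.46,0.24,3.17,0,0,0,0],
  [1.67,0.27,3.62,0,0,0,0],
  [1.75,0.29,3.81,0,0,0,0],
])

```text
time_s: 9.3
eef_pos: [585.9, -97.0, 106.2]
tool_rot: [0.903, 0.309, 0.282, -0.098]
ft_force: [-3.1, -0.7, -2.0]
finger_gap: -0.0
grip_force: 1.8
```

```bash
cat > look.py <<'E'
from m import *
import sys
yaw=.162;b=np.array([np.cos(yaw),np.sin(yaw),0]);l=np.array([-b[1],b[0],0]);e=np.r_[0,0,1.]
u=np.cos(A)*e+np.sin(A)*b;w=np.cos(A)*b-np.sin(A)*e
LL=float(sys.argv[1])
s=ctrl.get_state()
for n in("side","top"):
    im,D=ctrl.capture(n);cv2.imwrite(f"pics/{sys.argv[2]}_{n}.png",im)
    pts=[]
    v,x=np.nonzero((im.max(2)<60)&(D>0))
    X=np.array([back(n,(a,c),D[c,a]) for a,c in zip(x,v)])
    W,U,Y=X@w,X@u,X@l
    out=[]
    for lo,hi in((-358,-290),(-80,30)):   # lip, right and left of the hand
        k=(W>457)&(W<482)&(Y>lo)&(Y<hi)&(abs(U-LL-4.5)<25)
        out.append((k.sum(),np.median(U[k]).round(1) if k.any() else None))
    print(n,"lip top u -4.5:",[(c,None if q is None else round(q-4.5,1)) for c,q in out])
E
python3 go.py 55 .5 465 304 -190;python3 look.py 363 e
```

```text
shift [-1.26 -0.18 -2.72] rv [ 0.001 -0.005  0.001] target [573. -99.  79.]
t 9.3 wul 465.0 334.0 -190.2 q [ 0.64  0.45 -0.36  2.1  -0.94  0.43  0.25] F [-3.1 -0.7 -2. ] Fu -3.18
side lip top u -4.5: [(np.int64(310), np.float64(352.9)), (np.int64(353), np.float64(352.9))]
top lip top u -4.5: [(np.int64(253), np.float64(354.2)), (np.int64(417), np.float64(354.6))]
```

>>> send_rows([
  [0.17,0.03,0.36,0,0,0,0],
  [0.42,0.07,0.91,0,0,0,0],
  [0.71,0.12,1.54,0,0,0,0],
  [1.0,0.16,2.17,0,0,0,0],
  [1.29,0.21,2.81,0,0,0,0],
  [1.58,0.26,3.44,0,0,0,0],
  [1.88,0.31,4.08,0,0,0,0],
  [2.17,0.35,4.71,0,0,0,0],
  [2.42,0.39,5.26,0,0,0,0],
  [2.5,0.41,5.44,0,0,0,0],
])

```text
time_s: 10.4
eef_pos: [611.4, -92.9, 161.0]
tool_rot: [0.903, 0.31, 0.282, -0.098]
ft_force: [-4.1, -1.2, -1.2]
finger_gap: -0.2
grip_force: 2.2
```

>>> send_rows([
  [0.17,0.03,0.36,0,0,0,0],
  [0.42,0.07,0.91,0,0,0,0],
  [0.71,0.12,1.54,0,0,0,0],
  [0.96,0.16,2.08,0,0,0,0],
  [1.21,0.2,2.63,0,0,0,0],
  [1.46,0.24,3.17,0,0,0,0],
  [1.71,0.28,3.71,0,0,0,0],
  [1.92,0.31,4.17,0,0,0,0],
  [2.0,0.33,4.35,0,0,0,0],
  [2.0,0.33,4.35,0,0,0,0],
])

```text
time_s: 11.4
eef_pos: [631.4, -89.6, 204.3]
tool_rot: [0.903, 0.309, 0.283, -0.098]
ft_force: [-3.2, -0.9, 0.3]
finger_gap: 0.0
grip_force: 1.3
```

```bash
python3 go.py 55 .5 465 466 -190;python3 look.py 463 f;python3 - <<'E'
import cv2,numpy as np
a=cv2.imread("pics/f_side.png");b=cv2.imread("pics/f_top.png")
f=lambda p:(255*(cv2.resize(p,(400,400),interpolation=cv2.INTER_CUBIC)/255.)**.6).astype('uint8')
cv2.imwrite("pics/f.png",np.hstack([f(a[225:285,315:375]),f(b[90:150,320:380])]))
E
```

```text
shift [0.96 0.19 2.15] rv [ 0.001 -0.004  0.001] target [641. -88. 226.]
t 11.4 wul 465.2 442.4 -190.3 q [ 0.49  0.34 -0.23  1.95 -0.75  0.62 -0.06] F [-3.2 -0.9  0.3] Fu -1.1
side lip top u -4.5: [(np.int64(377), np.float64(461.5)), (np.int64(432), np.float64(461.6))]
top lip top u -4.5: [(np.int64(301), np.float64(462.7)), (np.int64(501), np.float64(462.9))]
```

View pics/f.png

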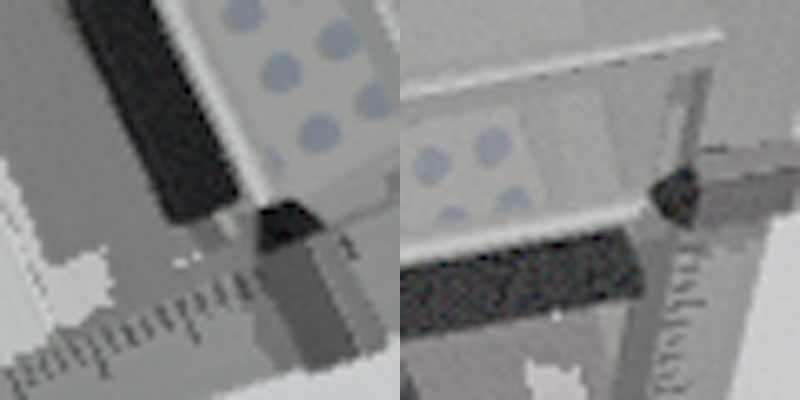

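```bash
python3 - <<'E'
from m import *
yaw=.162;b=np.array([np.cos(yaw),np.sin(yaw),0]);l=np.array([-b[1],b[0],0]);e=np.r_[0,0,1.]
u=np.cos(A)*e+np.sin(A)*b;w=np.cos(A)*b-np.sin(A)*e
np.set_printoptions(precision=1,suppress=True,linewidth=150)
for n,q in(("side",(350,250,380,285)),("top",(350,105,388,132))):
    D=np.load(n+"0.npy");X=cl(n,D,*q);W,U,Y=X@w,X@u,X@l
    k=(W>464)&(W<500)&(U>462)&(U<508)
    for lo,hi in((-376,-362),(-412,-378)):
        j=k&(Y>lo)&(Y<hi);f=j&(W<472);t=j&(W>=474)
        h,_=np.histogram(U[t],np.arange(462,510,2))
        print(n,(lo,hi),j.sum(),"front-face n",f.sum(),"u",np.percentile(U[f],[2,50,98]) if f.any() else 0,"rest hist",h,"med>490",np.median(U[t&(U>490)]), "Y",np.percentile(Y[j],[1,99]))
E
```

```text
side (-376, -362) 119 front-face n 19 u [479.7 488.  492.7] rest hist [ 0  2  1  2  2  1  1  2  3  4  1  6 11  5 12 10  4  7  4  4  6  5  2] med>490 496.67972531867326 Y [-375.8 -362.3]
side (-412, -378) 309 front-face n 164 u [475.5 488.1 499.8] rest hist [ 0  0  0  0  0  0  0  0  0  0  0  0  0  0  0  0  0  6 49 24 12 13 12] med>490 500.197063948913 Y [-411.6 -378.5]
top (-376, -362) 119 front-face n 16 u [483.2 488.6 495.4] rest hist [ 4  4  4  1  3  4  1  3  1  4  3  2  7 11  3 10  4  6  3  6  6  2  5] med>490 497.4736173649139 Y [-375.8 -362.3]
top (-412, -378) 239 front-face n 118 u [476.1 489.2 501.4] rest hist [ 2  0  0  0  0  0  0  0  1  1  0  0  1  1  1  1  3  5 19 24 14 12 16] med>490 501.3292999283041 Y [-411.5 -378.6]
```

The crops show the lip end still short of the pointer: side lip (165-240,220) against pointer (260-320,203-250), and top lip (640,265) against pointer tip (650,190). Depth puts the remaining distance at about 26 mm.

>>> send_rows([
  [0.13,0.02,0.28,0,0,0,0],
  [0.3,0.05,0.65,0,0,0,0],
  [0.47,0.08,1.02,0,0,0,0],
  [0.64,0.1,1.39,0,0,0,0],
  [0.8,0.13,1.74,0,0,0,0],
  [0.92,0.15,2.0,0,0,0,0],
  [1.0,0.16,2.17,0,0,0,0],
  [1.04,0.17,2.26,0,0,0,0],
  [1.06,0.17,2.31,0,0,0,0],
  [1.06,0.17,2.31,0,0,0,0],
])

```text
time_s: 12.5
eef_pos: [641.5, -87.9, 226.7]
tool_rot: [0.903, 0.309, 0.282, -0.098]
ft_force: [-1.5, -0.7, -2.1]
finger_gap: -0.1
grip_force: 1.4
```

```bash
python3 go.py 55 .5 465 466 -190;python3 look.py 488 i;python3 - <<'E'
import cv2,numpy as np
a=cv2.imread("pics/i_side.png");b=cv2.imread("pics/i_top.png")
f=lambda p:(255*(cv2.resize(p,(400,400),interpolation=cv2.INTER_CUBIC)/255.)**.6).astype('uint8')
cv2.imwrite("pics/i.png",np.hstack([f(a[225:285,315:375]),f(b[90:150,320:380])]))
E
```

```text
shift [-0.05  0.02 -0.09] rv [ 0.001 -0.005  0.001] target [641. -88. 226.]
t 12.5 wul 465.1 467.0 -190.3 q [ 0.47  0.32 -0.22  1.91 -0.71  0.66 -0.12] F [-1.5 -0.7 -2.1] Fu -2.54
side lip top u -4.5: [(np.int64(393), np.float64(486.2)), (np.int64(446), np.float64(485.9))]
top lip top u -4.5: [(np.int64(320), np.float64(487.1)), (np.int64(522), np.float64(487.5))]
```

View pics/i.png

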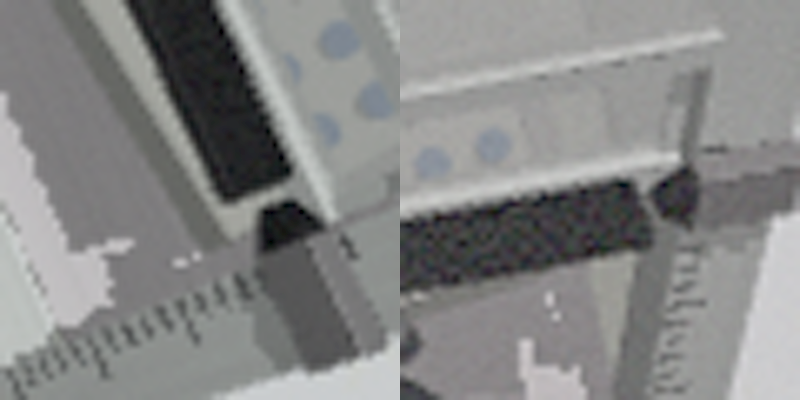

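Side crop: the lip end (215-290,190) sits opposite the pointer (260-320,203-250). In the top crop the lip end (645,220) is level with the pointer tip (650,195). Depth agrees within about 1.5 mm, so I'll lower the fingers off the lip and withdraw.

>>> send_rows([
  [-0.2,-0.03,-0.45,0,0,0,0],
  [-0.42,-0.07,-0.91,0,0,0,0],
  [-0.5,-0.08,-1.09,0,0,0,0],
  [-1.0,-0.17,-0.88,0,0,0,0],
  [-1.7,-0.3,-0.5,0,0,0,0],
  [-2.7,-0.45,-0.05,0,0,0,0],
  [-3.7,-0.6,0.42,0,0,0,0],
  [-4.7,-0.75,0.9,0,0,0,0],
  [-5.8,-1.0,1.4,0,0,0,0],
  [-7,-1.1,2,0,0,0,0],
])

```text
time_s: 13.6
eef_pos: [570.3, -99.4, 247.1]
tool_rot: [0.903, 0.309, 0.282, -0.098]
ft_force: [-0.1, -0.4, -0.6]
finger_gap: 0.1
grip_force: 0.0
```

>>> send_rows([
  [-1,0,0.5,0,0,0,0],
  [-2,0,1,0,0,0,0],
  [-3,0,1.5,0,0,0,0],
  [-3.5,0,2,0,0,0,0],
  [-4,0,2.5,0,0,0,0],
  [-4,0,2.5,0,0,0,0],
  [-4,0,2.5,0,0,0,0],
  [-4,0,2.5,0,0,0,0],
  [-4,0,2.5,0,0,0,0],
  [-4,0,2.5,0,0,0,0],
])

```text
time_s: 14.6
eef_pos: [531.4, -98.9, 271.3]
tool_rot: [0.903, 0.309, 0.282, -0.098]
ft_force: [-0.3, 0.5, -0.2]
finger_gap: -0.2
grip_force: 0.0
```

```bash
python3 go.py 55 .5 465 466 -190;python3 look.py 488 j
```

```text
shift [10.95  1.11 -4.55] rv [ 0.001 -0.006  0.001] target [641. -88. 226.]
t 14.6 wul 346.2 460.8 -183.3 q [ 0.58  0.12 -0.2   2.06 -0.73  0.78 -0.05] F [-0.3  0.5 -0.2] Fu -0.25
side lip top u -4.5: [(np.int64(391), np.float64(486.1)), (np.int64(450), np.float64(486.0))]
top lip top u -4.5: [(np.int64(322), np.float64(487.1)), (np.int64(523), np.float64(487.4))]
```

The window stayed at the same height after the hand came away, and nothing is touching it.

```bash
python3 -c "
from workcell import ctrl
print(ctrl.finish_job())"
```

```text
the job is handed in; nothing more can be done
None
```

I pushed the window up about 160 mm, so the lip measures within about 2 mm of the pointer; the window held when I withdrew the hand, and the job is handed in (no verdict was returned).

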